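Push the empty tin through the recycling flap under the sliding panel

ROBOT

A 6-joint arm with a two-finger parallel gripper is mounted at the origin on the work surface. World frame = base frame: x ahead of the robot, y to its left, z up, the work surface at z = 0. Lengths are in m, angles in degrees, forces in N, time in s.
With the tool pointing down it reaches from about 0.4 to 0.825 m from the base axis. Payload 7 kg.
Tool frame: the origin (TCP) lies on the mounting face of the last link; the fingertips stand 178 mm ahead of it and the grasp point (between the pads) lies 159 mm ahead of it (ctrl.tip_extent is the distance from the TCP to the fingertips, in m); z points along the fingers, y is the direction in which the jaws open and shut (so a half turn about z gives the same grasp; the last joint's range is limited). The gripper opens to 88 mm and grips with 3 to 60 N. Pads are 19 mm wide; open, the fingers measure 130 mm over their backs; the gripper's body (78 mm by 193 mm) begins 47 mm behind the grasp point.
Start: joints at [89.444, 20.546, 0.682, 0, -70.136, -16.507], TCP at [0.198, 0.645, 0.405] pointing down, gripper open.
Joint ranges: [-176.03, 176.03], [-82.01, 121.73], [-58.28, 71.71], [-173.87, 95.51], [-174.79, -0.11], [-173.66, 173.66]. Speed limits (degrees/s): [136.94, 136.94, 172.46, 180, 180, 180].

INTERFACE

Orientations are given as [roll, pitch, yaw] about the fixed x, y, z axes, in that order (R = Rz(yaw) Ry(pitch) Rx(roll)).
In Python, from plant import ctrl gives the robot as it stands. The module is installed in compiled form; this text tells all that it offers.
- The arm moves only by the tool carry_out, never from a script. Its argument "moves" is text: rows parted by semicolons, each of 7 numbers parted by spaces: the finger opening in m, from 0 to 0.0876, then the shift along the tool's x, y, z in m, then the turn, a rotation vector about the tool's x, y, z in rad. A call has 1 to 20 rows; each row is the pose to reach, as a shift and turn from the pose commanded when the call began, along the tool's axes at that moment; what a row does not reach only later rows make up. A row lasts 1/10 s, in which the tool goes at most 50 mm and 8.59 degrees, less where a joint would pass 70% of its speed; a pose out of reach is approached as far as the arm can. A call with a gripper value outside its range is refused whole. The fingers move at their own pace and stop on an object; the grip force is fixed at half the most. Time passes only in rows, so rows that repeat a pose let the fingers close. It gives the time, the measured TCP pose, the force and the opening at its end, in the units of the state.
- ctrl.get_obs(): the state, without advancing time (a new reading comes with each control period).
- ctrl.snapshot(name): name is "scene" or "top" or "wrist"; returns a dict with "image" (400x640x3 uint8, red, green, blue), "K" (3x3 intrinsics, pixels), "k1" (the pictures are not rectified: a ray, as slopes to the right and down, at radius r is drawn at 1 + k1 r^2 times it, then the intrinsics apply), "R" (3x3) and "t" (3): a world point X has camera coordinates R X + t. Camera axes: x right, y down, z forward; pixel columns grow to the right and rows downward; lengths in m; the calibration is good to about 2 mm. A picture is of the moment at which its call begins. There is no depth.
- ctrl.close_job(): hands the job in, once; it reports no verdict.
Trained networks look in a picture, given as the dict that the camera call returned (one of the last four; its "shot" number tells which), for a name from the list of things; names that differ only in an ending like _2 or _b are one class to them, and where a whole thing is asked for, a point or a joint stands for the part that bears it (a point fixed in the world has none). Each returns a list of dicts, best first, with "confidence" (0 to 1); they miss things now and then, are a little off and sometimes report something else, mostly with a low value. They report only what shows in the picture. A call takes as long as a camera call. They do not tell look-alikes from the thing itself.
- ctrl.recognise(picture, label): "extent" ([left, top, right, bottom] in pixels, round what is visible of it).
- ctrl.trace(picture, label): "region" (400x640 bool, what is visible of it) and "extent" ([left, top, right, bottom] in pixels, round what is visible of it).
- ctrl.mark_of(picture, label): "at" ([row, column] in pixels: a listed point, or the origin of a listed thing).
The state is a dict: "clock": time; "joint_pos": joint angles; "qvel": joint speeds; "tau": joint torques, N m; "tool_pos": TCP position; "orientation": TCP orientation; "force": force on the tool from outside, world axes, zero at the start; "moment": the same for the moment, N m; "opening": finger opening in m.
Only numpy, scipy, OpenCV 4.12 (cv2) and the standard library are available. Lean on these libraries where they do the work, as an engineer would, in place of code of your own. Each camera call takes 0.05 s, during which the arm holds its last target.

TASK

Slide open the upper ash panel on top of the pantry's recycling chest, then push the empty metal tin through the sprung flap underneath so that the tin ends up right inside the chest and the flap has closed again behind it. Leave the panel open and leave the other pantry things where they are.

Things in the scene. Friction and masses are not known exactly. Their poses are not given: they have to be found in the camera images.
- chest: fixed ash-wood recycling chest, 220 mm (x) by 380 mm (y), deck (top board) 180 mm above the table, rails round it 18 mm higher. Origin: centre of its underside; x away from the robot at yaw 0, y to the robot's left, z up. Two bypass panels slide along y on the deck: the upper covers the left (+y) half, the lower the right half. Under the left half: compartment y 5 to 178 mm, floor at 8 mm.
- panel (a joint): m, the upper panel (186 by 200 mm, 6 mm thick, upper face at 196 mm): 0 = closed over the left half, grows as it slides towards chest -y over the lower panel, end stop at 0.15 (its left edge then at chest y = 35 mm, clear of the slot). Friction about 1.2 N. Starts up to 0.03 open.
- panel_fin (a point): centre of the upper panel's upright wooden grip fin: 60 mm along chest x, 12 mm thick along chest y, 30 mm tall (196 to 226 mm above the table). Moves with the panel; can be pinched from above or pushed sideways.
- slot (a point): centre of the drop slot, at deck-top height (180 mm), chest x = 0, y = 105 mm, axes as the chest's. The slot is 44 mm along chest x, 80 mm along chest y, in a 12 mm deck. A steel plate continues its near (-x) edge down to 72 mm below the deck top. Covered by the upper panel until that is slid open.
- flap (a joint): rad, the sprung steel flap closing the slot from below: 42 mm (x) by 76 mm (y), 4 mm thick, hinged along the slot's far (+x) edge 4 mm below the deck top; 0 = shut (level), grows as its near edge swings down, limit 1.5. Spring moment 0.10 N m when shut, plus 0.08 per rad: about 5 N at its middle starts it. It springs shut once nothing stands in the slot.
- flap_edge (a point): middle of the flap's free (near) edge. The spring beats the tin's weight: when the tin is part-way in, the flap pinches it against the near plate, so a released tin stays stuck. Only when its upper end has been pushed some 35 to 45 mm below the deck top (5 to 15 N) does it slip off the flap and fall the last 20 to 30 mm to the floor.
- tin_mid (a point): centre (half-way up) of the empty rectangular metal tin, closed all round: 30 mm (its x) by 60 mm (its y) by 110 mm tall (its z), about 0.1 to 0.2 kg. It starts standing upright on the table to the robot's right; both ends are alike. It fits the slot with its 30 mm side along chest x and its 60 mm side along chest y; gripping fingers do not fit in the slot beside it.
- creamer: bystander: blue ceramic creamer jug with a handle, 72 mm wide, 85 mm tall; origin at the centre of its underside
- tumbler: bystander: short glass tumbler, 72 mm wide, 85 mm tall; origin at the centre of its underside
- timer: bystander: round stainless steel timer with a dial on top, 72 mm wide, 52 mm tall; origin at the centre of its underside
- rice_box: bystander: clear plastic rice container with a white lid and a latch, 166 by 106 by 101 mm tall; origin at the centre of its underside
There are look-alikes about, which are no part of the job. Of the things that look like the part that bears tin_mid, take the one that is nearest to the robot's base at the start.

How it is judged:
By the outcome, as a careful person would: the job done as asked, in the order asked, and still so for the second after the job is handed in, with the robot touching nothing.
It also fails if it takes over 56 s, if anything falls off the work surface, if the arm or the gripper's body presses on something with over 40 N, if the wrist force passes 120 N, or if a joint passes its speed limit or range.

## Working session

There is one attempt and no reset: what is moved stays moved. The work goes in short steps, Python scripts to look and compute and a tool call to move; the robot and the scene stay as the last step left them, time stands still between calls to the robot, and variables do not carry over. Pictures are saved under pics/ and viewed, and the job is handed in when it is done.

Besides the shell and the picture viewer there is one more tool, called after "Call:" in YAML: its name, and indented under it one key for each argument. carry_out: Moves the arm, as the interface text tells. Its arguments: {"type":"object","properties":{"moves":{"type":"string"}},"required":["moves"]}

```bash
mkdir -p pics; ls
cat > h.py <<'E'
import numpy as np, cv2, pickle
from plant import ctrl
from scipy.spatial.transform import Rotation as Ro
def snap(n,save=None):
    p=ctrl.snapshot(n)
    if save: cv2.imwrite('pics/'+save+'.png',cv2.cvtColor(p['image'],cv2.COLOR_RGB2BGR))
    return p
def ray(p,row,col):
    K=p['K'];d=np.array([p['k1'],0,0,0,0],float)
    u=cv2.undistortPoints(np.array([[[col,row]]],float),K,d)[0,0]
    return -p['R'].T@p['t'], p['R'].T@np.array([u[0],u[1],1.])
def atz(p,row,col,z):
    c,d=ray(p,row,col);return c+d*(z-c[2])/d[2]
def proj(p,X):
    X=np.atleast_2d(X).astype(float)
    r,_=cv2.Rodrigues(p['R']);return cv2.projectPoints(X,r,p['t'],p['K'],np.array([p['k1'],0,0,0,0],float))[0][:,0]
def tri(obs):
    A=np.zeros((3,3));b=np.zeros(3)
    for p,r,c in obs:
        o,d=ray(p,r,c);d=d/np.linalg.norm(d);M=np.eye(3)-np.outer(d,d);A+=M;b+=M@o
    return np.linalg.solve(A,b)
E
python3 - <<'E'
from h import *
np.set_printoptions(precision=3,suppress=True)
ps={n:snap(n,n+'0') for n in ['scene','top','wrist']}
for n,p in ps.items():
    print(n,'cam',-p['R'].T@p['t'],p['k1'])
    for l in ['panel_fin','tin_mid','chest','slot','creamer','tumbler','timer','rice_box']:
        print(n,l,[(np.round(m['at']).tolist(),round(m['confidence'],2)) for m in ctrl.mark_of(p,l)])
print(ctrl.get_obs())
E
```

```text
pics
scene cam [1.152 0.302 1.281] -0.0725765838051211
scene panel_fin [([206.0, 357.0], 0.75), ([211.0, 221.0], 0.26)]
scene tin_mid [([148.0, 220.0], 0.93), ([167.0, 249.0], 0.89), ([164.0, 193.0], 0.78)]
scene chest [([235.0, 355.0], 0.82)]
scene slot [([228.0, 393.0], 0.97), ([173.0, 333.0], 0.6)]
scene creamer [([176.0, 334.0], 0.76)]
scene tumbler [([210.0, 223.0], 0.83)]
scene timer [([192.0, 393.0], 0.67), ([175.0, 334.0], 0.57)]
scene rice_box [([255.0, 463.0], 0.84)]
top cam [0.377 0.002 1.491] -0.0030637570968925303
top panel_fin [([185.0, 272.0], 0.97), ([249.0, 327.0], 0.52)]
top tin_mid [([213.0, 452.0], 0.92), ([192.0, 432.0], 0.83), ([182.0, 466.0], 0.8), ([213.0, 411.0], 0.73), ([186.0, 238.0], 0.64)]
top chest []
top slot [([186.0, 236.0], 0.71)]
top creamer [([249.0, 330.0], 0.9)]
top tumbler [([162.0, 412.0], 0.61)]
top timer []
top rice_box [([218.0, 176.0], 0.6)]
wrist cam [0.277 0.62  0.385] -0.014497878395787957
wrist panel_fin []
wrist tin_mid []
wrist chest []
wrist slot []
wrist creamer []
wrist tumbler []
wrist timer []
wrist rice_box []
{'clock': 1.35, 'joint_pos': array([ 89.444,  20.546,   0.684,   0.002, -70.136, -16.506]), 'qvel': array([ 0.088,  0.143,  0.015,  0.008, -0.021,  0.111]), 'tau': array([  0.001, -58.238,  29.331,   7.003,   0.013,  -0.   ]), 'tool_pos': array([0.198, 0.645, 0.405]), 'orientation': array([-179.998,   -0.001,  -17.062]), 'force': array([ 0.477, -0.169,  0.429]), 'moment': array([ 0.052, -0.055, -0.038]), 'opening': 0.08745183098755115}
```

View pics/scene0.png

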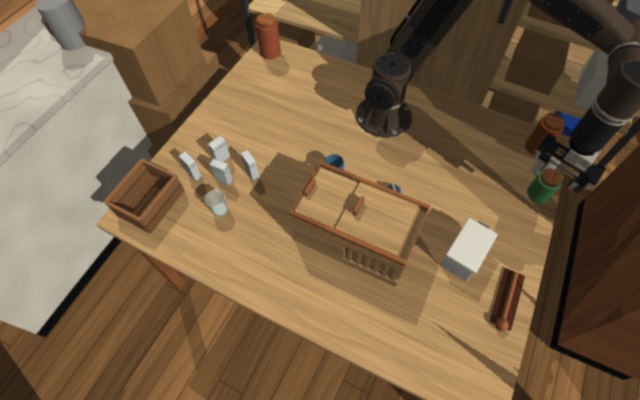

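View pics/top0.png

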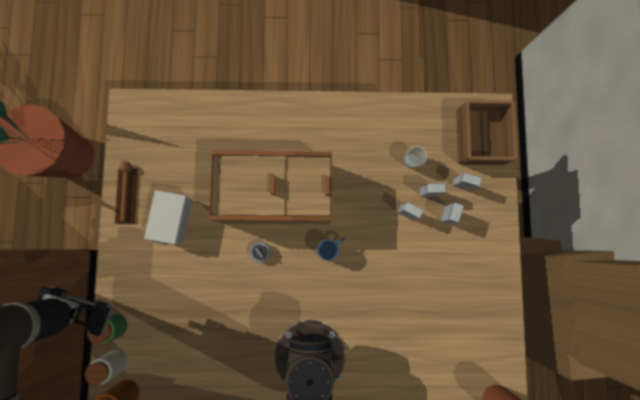

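Run:
```python
from h import *
np.set_printoptions(precision=4,suppress=True)
s=snap('scene');t=snap('top')
a=cv2.resize(t['image'][130:270,390:500],None,fx=4,fy=4,interpolation=cv2.INTER_CUBIC)[:,:,::-1]
b=cv2.resize(s['image'][120:220,170:270],None,fx=3.4,fy=3.4,interpolation=cv2.INTER_CUBIC)[:,:,::-1]
c=np.zeros((560,790,3),np.uint8);c[:a.shape[0],:a.shape[1]]=a;c[:b.shape[0],445:445+b.shape[1]]=b
cv2.imwrite('pics/tins.png',c)
a=cv2.resize(t['image'][140:270,195:350],None,fx=4,fy=4,interpolation=cv2.INTER_CUBIC)[:,:,::-1]
cv2.imwrite('pics/chest.png',a)
T=[m['at'] for m in ctrl.mark_of(t,'tin_mid')]; S=[m['at'] for m in ctrl.mark_of(s,'tin_mid')]
print(S)
for at in T:
    X=atz(t,*at,.055); print(np.round(at,1),X,np.hypot(*X[:2]),'scene px',proj(s,X))
for at in S:
    X=atz(s,*at,.055); print('S',np.round(at,1),X,np.hypot(*X[:2]))
F=ctrl.mark_of(t,'panel_fin')[0]['at'];G=ctrl.mark_of(s,'panel_fin')[0]['at']
print('fin',atz(t,*F,.211),atz(s,*G,.211),tri([(t,*F),(s,*G)]))
```

```text
[[164.2, 191.3], [166.4, 247.7], [172.8, 222.1], [151.2, 217.1]]
[189.7 431.9] [ 0.5745 -0.4225  0.055 ] 0.7131205019720879 scene px [[220.9174 172.5021]]
[212.7 412. ] [ 0.4933 -0.3512  0.055 ] 0.6055226007877844 scene px [[248.6487 163.4525]]
[182.6 468.5] [ 0.6008 -0.5522  0.055 ] 0.8160240017083554 scene px [[188.901  165.1999]]
[212.6 451.8] [ 0.4949 -0.4899  0.055 ] 0.6963870785028002 scene px [[218.1449 150.8634]]
S [164.2 191.3] [ 0.593  -0.5466  0.055 ] 0.8064824701855423
S [166.4 247.7] [ 0.5064 -0.3471  0.055 ] 0.6139580789794055
S [172.8 222.1] [ 0.5736 -0.4178  0.055 ] 0.7096170723630263
S [151.2 217.1] [ 0.498  -0.4927  0.055 ] 0.7005566088170022Traceback (most recent call last):
  File "<stdin>", line 16, in <module>
IndexError: list index out of range
```

View pics/tins.png

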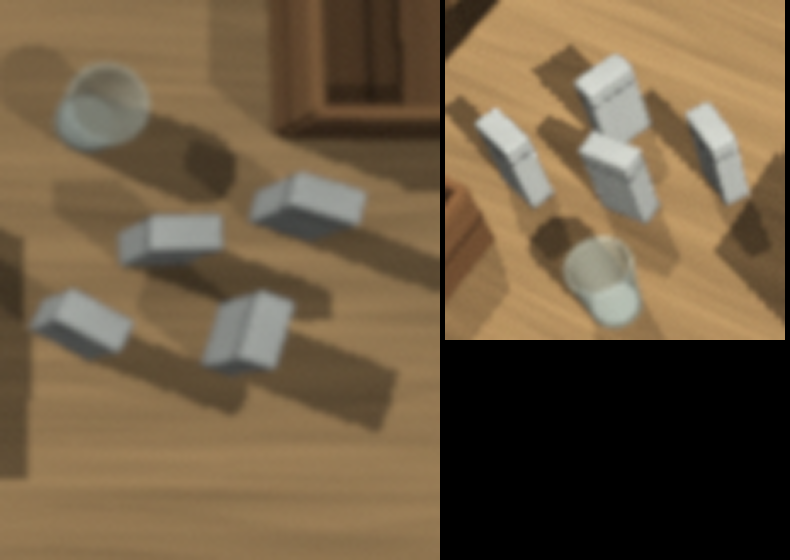

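View pics/chest.png

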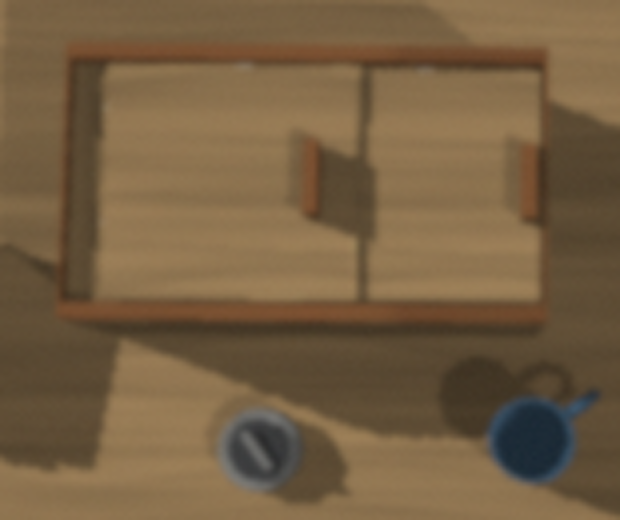

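The candidates for tin_mid, given as top-view (column, row) with distance from the base:
- A (412,213), 0.61 m
- B (432,190), 0.71 m
- C (468,183), 0.81 m
- D (452,213), 0.70 m

All four look like the tin. A is the nearest, and the scene view agrees (248,166), so A is the one. In the chest view, the upper panel is slightly open and its fin is at (272,185). The lower panel's fin is by the right rail, at about (327,185).

Run:
```python
from h import *
s=snap('scene');t=snap('top')
pickle.dump((s,t),open('st.pkl','wb'))
a=cv2.resize(s['image'][155:275,285:440],None,fx=5,fy=5,interpolation=cv2.INTER_CUBIC)[:,:,::-1]
cv2.imwrite('pics/chests.png',a)
```

```text
(no output)
```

View pics/chests.png

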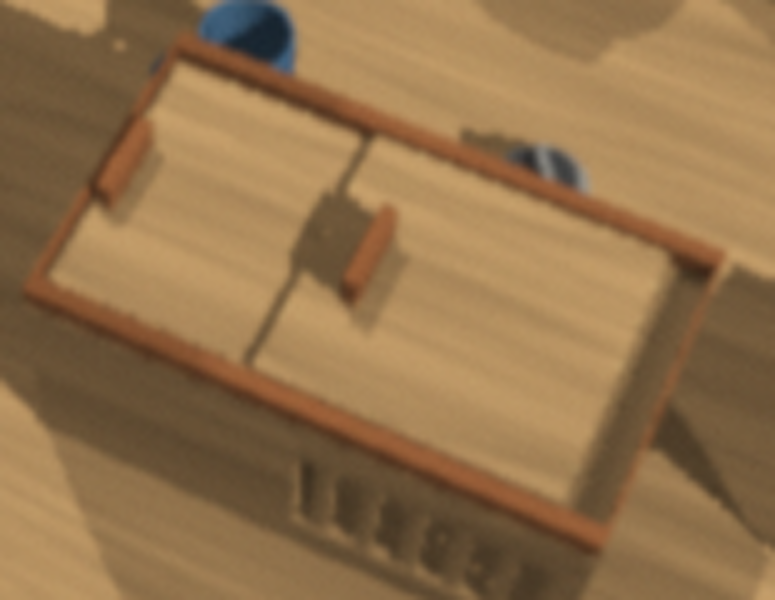

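Run:
```python
from h import *
from scipy.optimize import least_squares
np.set_printoptions(precision=4,suppress=True)
s,t=pickle.load(open('st.pkl','rb'))
C=np.array([[.11,.19,.198],[.11,-.19,.198],[-.11,.19,.198],[-.11,-.19,.198]])
us=(np.array([[603,550],[28,288],[725,255],[178,38]])+.5)/5-.5+[285,155]
ut=(np.array([[70,43],[548,47],[57,316],[546,316]])+.5)/4-.5+[195,140]
def W(v,P):
    c,q=np.cos(v[2]),np.sin(v[2]);return np.c_[v[0]+c*P[:,0]-q*P[:,1],v[1]+q*P[:,0]+c*P[:,1],P[:,2]]
for sel in ['s','t','st']:
    f=lambda v:np.r_[(proj(s,W(v,C))-us).ravel()*('s' in sel),(proj(t,W(v,C))-ut).ravel()*('t' in sel)]
    r=least_squares(f,[.6,.1,0]);v=r.x;print(sel,v[:2],np.degrees(v[2]));print(r.fun.reshape(-1,2))
    # fin from pixels: fin top centre
    for p,u,k in((s,(np.array([372,247])+.5)/5-.5+[285,155],'s'),(t,(np.array([309,175])+.5)/4-.5+[195,140],'t')):
        X=atz(p,u[1],u[0],.226 if k=='t' else .211);c,q=np.cos(v[2]),np.sin(v[2]);d=X[:2]-v[:2]
        print(k,'fin chest xy',c*d[0]+q*d[1],-q*d[0]+c*d[1],X)
np.save('chest.npy',v)
```

```text
s [0.5645 0.1266] 0.10596866647782296
[[ 0.0885  0.4041]
 [-1.4116  0.9722]
 [ 0.6347 -0.6109]
 [ 0.7442 -1.1938]
 [-0.     -0.    ]
 [-0.     -0.    ]
 [-0.      0.    ]
 [ 0.      0.    ]]
s fin chest xy -0.007957126937831759 -0.007883023147977657 [0.5566 0.1187 0.211 ]
t fin chest xy 0.0010430997489425829 -0.00669171175040321 [0.5656 0.1199 0.226 ]
t [0.5666 0.1249] 0.15748525466740396
[[-0.      0.    ]
 [-0.      0.    ]
 [-0.     -0.    ]
 [-0.     -0.    ]
 [-0.7503 -0.9445]
 [ 0.1443 -0.9324]
 [-0.0036  0.526 ]
 [ 0.6087  1.2521]]
s fin chest xy -0.010017671879689037 -0.006232721472220755 [0.5566 0.1187 0.211 ]
t fin chest xy -0.001016377682458473 -0.005049502965680572 [0.5656 0.1199 0.226 ]
st [0.5657 0.1258] 0.13646169472572642
[[-0.2746  0.5955]
 [-1.8084  1.1887]
 [ 0.2732 -0.4638]
 [ 0.3544 -1.0208]
 [-1.02   -0.6731]
 [-0.1135 -0.619 ]
 [-0.3052  0.8092]
 [ 0.3197  1.5791]]
s fin chest xy -0.0090644838313838 -0.007093070651093011 [0.5566 0.1187 0.211 ]
t fin chest xy -6.362439887168956e-05 -0.005906549376326468 [0.5656 0.1199 0.226 ]
```

```bash
cat >> h.py <<'E'
def off(goals, yaw0=None, pos0=None):
    "goals: list of (x,y,z_tip,yaw) -> row offsets from current measured (or given) pose"
    o=ctrl.get_obs()
    R0=Ro.from_euler('xyz',o['orientation'],degrees=True); p0=np.array(o['tool_pos'])
    if pos0 is not None: p0=np.array(pos0);R0=Ro.from_euler('xyz',[180,0,yaw0],degrees=True)
    for x,y,z,yw in goals:
        d=R0.inv().apply(np.array([x,y,z+ctrl.tip_extent])-p0)
        r=(R0.inv()*Ro.from_euler('xyz',[180,0,yw],degrees=True)).as_rotvec()
        print('off',np.round(d,4),np.round(r,4))
E
python3 - <<'E'
from h import *
print(ctrl.tip_extent)
off([(.566,.175,.26,-90),(.566,.175,.203,-90),(.566,.145,.203,-90)])
E
```

```text
0.1781
off [ 0.4897  0.3416 -0.0334] [-0.      0.      1.2731]
off [0.4897 0.3416 0.0236] [-0.      0.      1.2731]
off [0.4985 0.3703 0.0236] [-0.      0.      1.2731]
```

Call:
carry_out:
  moves: "0 0 0 -0.034 0 0 0;0 0.49 0.342 -0.034 0 0 1.273;0 0.49 0.342 -0.034 0 0 1.273;0 0.49 0.342 -0.034 0 0 1.273;0 0.49 0.342 -0.034 0 0 1.273;0 0.49 0.342 -0.034 0 0 1.273;0 0.49 0.342 -0.034 0 0 1.273;0 0.49 0.342 -0.034 0 0 1.273;0 0.49 0.342 -0.034 0 0 1.273;0 0.49 0.342 -0.034 0 0 1.273;0 0.49 0.342 -0.034 0 0 1.273;0 0.49 0.342 -0.034 0 0 1.273;0 0.49 0.342 -0.034 0 0 1.273;0 0.49 0.342 -0.034 0 0 1.273;0 0.49 0.342 -0.034 0 0 1.273;0 0.49 0.342 -0.034 0 0 1.273"

```text
clock: 3.3
tool_pos: [0.5658, 0.1749, 0.4387]
orientation: [180.0, 0.0, -90.0]
force: [1.3, -0.3, -0.7]
opening: 0.0006
```

Run:
```python
from h import *
np.set_printoptions(precision=4,suppress=True)
w=snap('wrist','w1'); o=ctrl.get_obs();print(o['clock'],o['joint_pos'],o['tool_pos'],o['orientation'],o['opening'])
print(-w['R'].T@w['t'])
for m in ctrl.mark_of(w,'panel_fin'): print(m,atz(w,*m['at'],.211))
```

```text
3.35 [ 36.1112  11.6371  -7.1477  -0.0074 -71.2019 -36.0505] [0.5657 0.1753 0.4388] [-179.9934    0.0135  -89.9417] 9.388359472370058e-05
[0.5672 0.0928 0.4194]
```

View pics/w1.png

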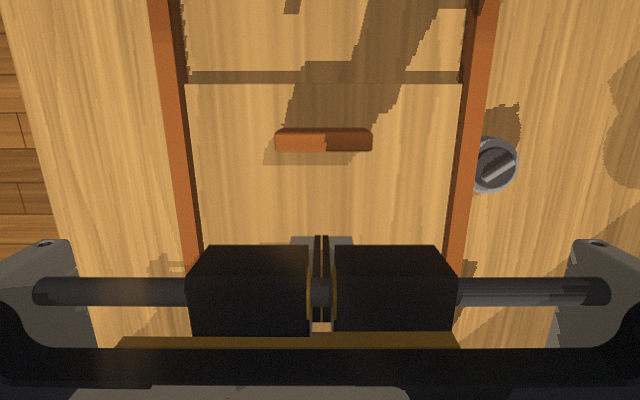

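Run:
```python
from h import *
np.set_printoptions(precision=4,suppress=True)
w=snap('wrist')
for n,r,c,z in [('finL',139,275,.211),('finR',139,373,.211),('finnear',151,324,.196),('finfar?',128,324,.226),('railL in',200,188,.198),('railLout',200,174,.198),('railR in',200,455,.198),('railR out',200,466,.198)]:
    print(n,atz(w,r,c,z))
```

```text
finL [0.5972 0.1199 0.211 ]
finR [0.5333 0.1199 0.211 ]
finnear [0.5651 0.1303 0.196 ]
finfar? [0.5654 0.1115 0.226 ]
railL in [0.6651 0.1662 0.198 ]
railLout [0.6755 0.1662 0.198 ]
railR in [0.4686 0.1659 0.198 ]
railR out [0.4604 0.1659 0.198 ]
```

Call:
carry_out:
  moves: "0 0 0 0.03 0 0 0;0 0 0 0.057 0 0 0;0 0.02 0 0.057 0 0 0;0 0.04 0 0.057 0 0 0;0 0.05 0 0.057 0 0 0;0 0.06 0 0.057 0 0 0;0 0.07 0 0.057 0 0 0;0 0.08 0 0.057 0 0 0;0 0.09 0 0.057 0 0 0;0 0.10 0 0.057 0 0 0;0 0.11 0 0.057 0 0 0;0 0.12 0 0.057 0 0 0;0 0.13 0 0.057 0 0 0;0 0.14 0 0.057 0 0 0;0 0.145 0 0.057 0 0 0;0 0.15 0 0.057 0 0 0;0 0.15 0 0.057 0 0 0"

```text
clock: 5.15
tool_pos: [0.5659, 0.0239, 0.3815]
orientation: [180.0, -0.0, -90.0]
force: [0.2, -0.2, -0.1]
opening: 0.0006
```

Run:
```python
from h import *
np.set_printoptions(precision=4,suppress=True)
w=snap('wrist','w2');t=snap('top','top2');o=ctrl.get_obs();print(o['clock'],o['tool_pos'],o['force'])
a=cv2.resize(t['image'][140:240,195:350],None,fx=5,fy=5,interpolation=cv2.INTER_CUBIC)[:,:,::-1]
cv2.imwrite('pics/top2c.png',a)
```

```text
5.25 [0.566  0.0244 0.3815] [0.8421 1.0355 0.5227]
```

View pics/top2c.png

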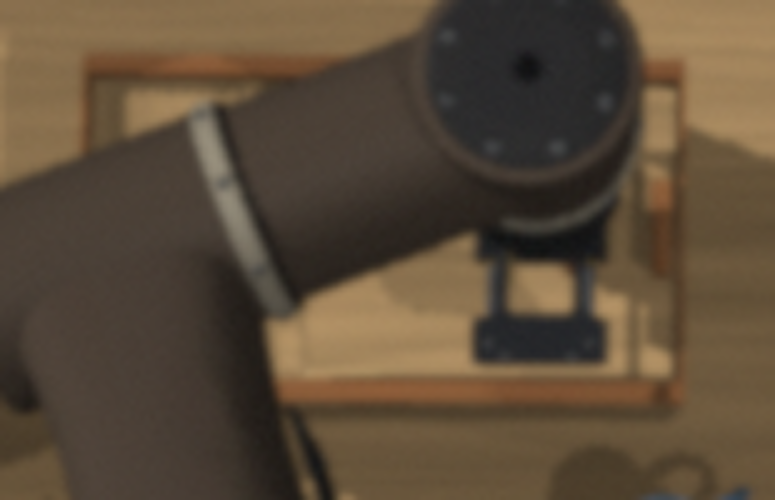

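View pics/w2.png

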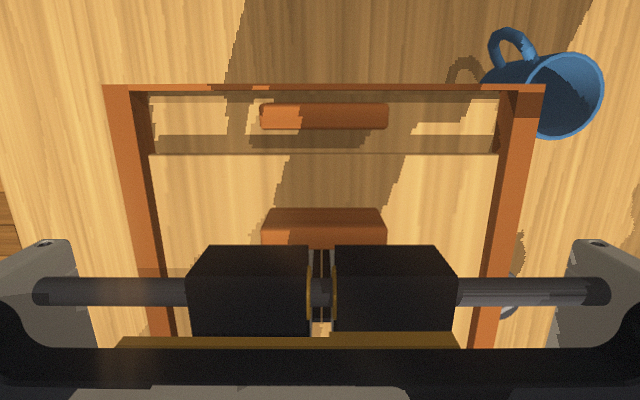

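Call:
carry_out:
  moves: "0 0.005 0 0 0 0 0;0 0.010 0 0 0 0 0;0 0.013 0 0 0 0 0;0 0.015 0 0 0 0 0;0 0.015 0 0 0 0 0"

```text
clock: 5.75
tool_pos: [0.5659, 0.012, 0.3815]
orientation: [-180.0, 0.3, -90.0]
force: [-4.8, 18.7, 2.1]
opening: 0.0007
```

Call:
carry_out:
  moves: "0 0.002 0 0 0 0 0;0 0.003 0 0 0 0 0;0 0.003 0 0 0 0 0"

```text
clock: 6.05
tool_pos: [0.5658, 0.0112, 0.3816]
orientation: [-179.9, 0.6, -89.9]
force: [-8.2, 32.5, 4.0]
opening: 0.0005
```

Call:
carry_out:
  moves: "0 -0.015 0 0 0 0 0;0 -0.03 0 -0.01 0 0 0;0 -0.08 0 -0.057 0 0 0;0 -0.13 0 -0.057 0 0 0;0 -0.18 0 -0.057 0 0 0;0 -0.23 0 -0.057 0 0 0;0 -0.284 0 -0.057 0 0 0;0 -0.284 0 -0.057 0 0 0;0 -0.284 0 -0.057 0 0 0"

```text
clock: 6.95
tool_pos: [0.566, 0.2933, 0.4385]
orientation: [180.0, -0.1, -89.8]
force: [0.0, -1.1, 1.0]
opening: 0.0006
```

Run:
```python
from h import *
np.set_printoptions(precision=4,suppress=True)
w=snap('wrist','w3');o=ctrl.get_obs();print(o['clock'],o['tool_pos'],o['force'])
pickle.dump(w,open('w3.pkl','wb'))
for l in ('slot','panel_fin','flap_edge'):
  for m in ctrl.mark_of(w,l): print(l,m,atz(w,*m['at'],.18))
```

```text
7.0 [0.566  0.2917 0.4386] [-0.4925 -0.5226 -0.3626]
slot {'at': [121.1, 319.7], 'confidence': 0.59} [0.5686 0.2281 0.18  ]
flap_edge {'at': [121.2, 350.5], 'confidence': 0.92} [0.5459 0.2282 0.18  ]
```

View pics/w3.png

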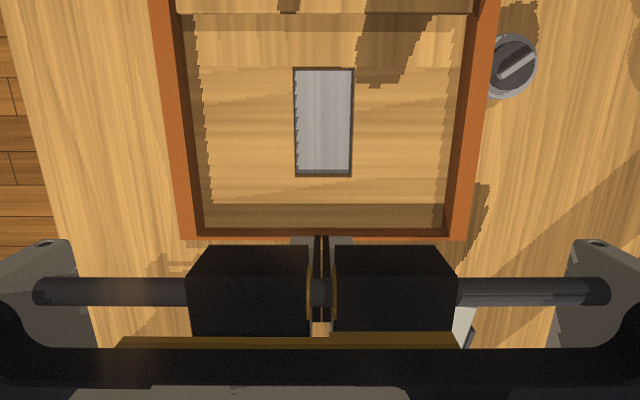

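The slot is uncovered, with corners at about (293,67), (354,68), (352,177) and (295,177). The panel's left edge shows at row 13.

Run:
```python
from h import *
np.set_printoptions(precision=4,suppress=True)
w=pickle.load(open('w3.pkl','rb'))
P=[atz(w,r,c,.18) for c,r in [(293,67),(354,68),(352,177),(295,177)]]
print(np.array(P),np.mean(P,0))
print('panel edge L/R',atz(w,13,180,.196),atz(w,13,465,.196))
for r in (30,220): print([atz(w,r,c,.198) for c in ((154,495) if r==30 else (181,465))])
```

```text
[[0.5874 0.191  0.18  ]
 [0.5445 0.1916 0.18  ]
 [0.5435 0.2704 0.18  ]
 [0.5877 0.2705 0.18  ]] [0.5658 0.2309 0.18  ]
panel edge L/R [0.6564 0.1606 0.196 ] [0.4773 0.1602 0.196 ]
[array([0.6733, 0.1706, 0.198 ]), array([0.4578, 0.1701, 0.198 ])]
[array([0.6725, 0.2993, 0.198 ]), array([0.4595, 0.2989, 0.198 ])]
```

Run:
```python
from h import *
off([(.50,-.0,.26,-27),(.447,-.322,.26,-27),(.447,-.322,.2,-27)],-90,(.566,.29,.4385))
```

```text
off [0.29   0.066  0.0004] [ 0.      0.     -1.0996]
off [6.12e-01 1.19e-01 4.00e-04] [ 0.      0.     -1.0996]
off [0.612  0.119  0.0604] [ 0.      0.     -1.0996]
```

Call:
carry_out:
  moves: "0.08 0.612 0.119 0 0 0 -1.1;0.08 0.612 0.119 0 0 0 -1.1;0.08 0.612 0.119 0 0 0 -1.1;0.08 0.612 0.119 0 0 0 -1.1;0.08 0.612 0.119 0 0 0 -1.1;0.08 0.612 0.119 0 0 0 -1.1;0.08 0.612 0.119 0 0 0 -1.1;0.08 0.612 0.119 0 0 0 -1.1;0.08 0.612 0.119 0 0 0 -1.1;0.08 0.612 0.119 0 0 0 -1.1;0.08 0.612 0.119 0 0 0 -1.1;0.08 0.612 0.119 0 0 0 -1.1;0.08 0.612 0.119 0 0 0 -1.1;0.08 0.612 0.119 0 0 0 -1.1;0.08 0.612 0.119 0 0 0 -1.1;0.08 0.612 0.119 0.03 0 0 -1.1;0.08 0.612 0.119 0.06 0 0 -1.1;0.08 0.612 0.119 0.06 0 0 -1.1;0.08 0.612 0.119 0.06 0 0 -1.1"

```text
clock: 9.05
tool_pos: [0.4473, -0.3211, 0.3795]
orientation: [180.0, 0.0, -26.9]
force: [0.1, -1.4, 0.7]
opening: 0.0799
```

Run:
```python
from h import *
np.set_printoptions(precision=4,suppress=True)
w=snap('wrist','w4');o=ctrl.get_obs();print(o['clock'],o['tool_pos'],o['orientation'],o['force'])
pickle.dump(w,open('w4.pkl','wb'))
for m in ctrl.mark_of(w,'tin_mid'): print(m,atz(w,*m['at'],.055))
for m in ctrl.trace(w,'tin_mid'): print(m['extent'],m['confidence'])
```

```text
9.1 [ 0.4476 -0.3213  0.3804] [179.9766  -0.1037 -26.9141] [-0.2119 -0.1726  0.079 ]
{'at': [61.3, 469.0], 'confidence': 0.75} [ 0.4883 -0.4906  0.055 ]
{'at': [3.7, 356.2], 'confidence': 0.69} [ 0.575  -0.4199  0.055 ]
[427.6, 5.1, 514.5, 98.1] 0.72
[316.6, 1.5, 400.2, 49.9] 0.66
[275.8, 108.1, 354.4, 149.7] 0.55
```

View pics/w4.png

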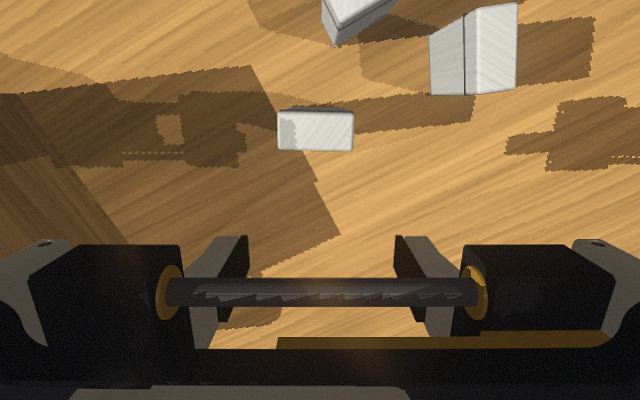

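Tin A's top face spans columns 278–354 and rows 111–150. Its long side lies nearly along the jaw axis. Tins D (472,50) and B (355,15) are behind it, clear of the fingers.

Run:
```python
from h import *
np.set_printoptions(precision=4,suppress=True)
w=pickle.load(open('w4.pkl','rb'))
a=cv2.resize(w['image'][90:170,250:380],None,fx=6,fy=6,interpolation=cv2.INTER_CUBIC)[:,:,::-1]
cv2.imwrite('pics/tinA.png',a)
P=np.array([atz(w,r,c,.11) for c,r in [(278,111),(354,112),(352,150),(279,150)]])
print(P,P.mean(0)); e=P[1]-P[0];f=P[2]-P[3];g=P[3]-P[0]
for v in(e,f,g):print(np.linalg.norm(v),np.degrees(np.arctan2(v[1],v[0])))
```

```text
[[ 0.5266 -0.3248  0.11  ]
 [ 0.4996 -0.3762  0.11  ]
 [ 0.474  -0.3623  0.11  ]
 [ 0.5002 -0.3109  0.11  ]] [ 0.5001 -0.3436  0.11  ]
0.058008351598867004 -117.69440668627333
0.05770403471870012 -116.9674425721898
0.02985539552853639 152.28353805719405
```

View pics/tinA.png

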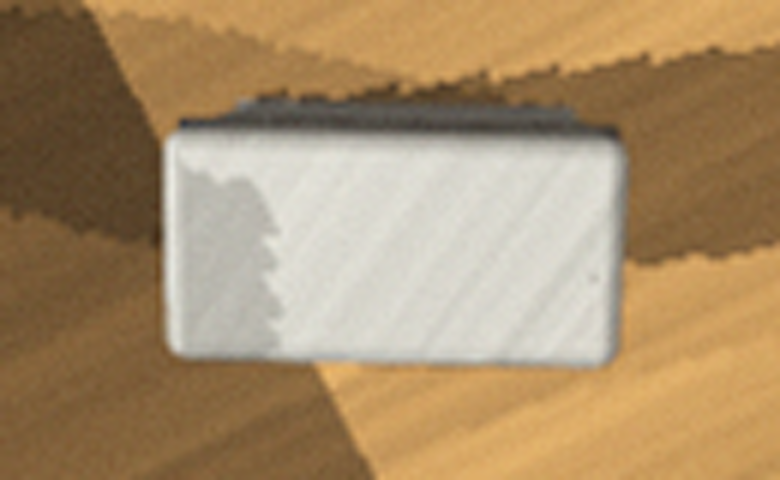

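Run:
```python
from h import *
off([(.50,-.3436,.2,-27.3),(.50,-.3436,.082,-27.3)],-27,(.447,-.3218,.3782))
off([(.50,-.3436,.2,-27.3),(.50,-.3436,.082,-27.3)])
```

```text
off [ 0.0571 -0.0046  0.0001] [ 0.     -0.      0.0052]
off [ 0.0571 -0.0046  0.1181] [ 0.     -0.      0.0052]
off [ 0.0567 -0.0039  0.0027] [-0.0001 -0.0029  0.0064]
off [ 0.0563 -0.0038  0.1207] [-0.0001 -0.0029  0.0064]
```

Call:
carry_out:
  moves: "0.08 0.03 -0.004 0 0 0 0.005;0.08 0.057 -0.004 0 0 0 0.005;0.08 0.057 -0.004 0.02 0 0 0.005;0.08 0.057 -0.004 0.05 0 0 0.005;0.08 0.057 -0.004 0.08 0 0 0.005;0.08 0.057 -0.004 0.105 0 0 0.005;0.08 0.057 -0.004 0.118 0 0 0.005;0.08 0.057 -0.004 0.118 0 0 0.005;0.03 0.057 -0.004 0.118 0 0 0.005;0.03 0.057 -0.004 0.118 0 0 0.005;0.03 0.057 -0.004 0.118 0 0 0.005;0.03 0.057 -0.004 0.118 0 0 0.005;0.03 0.057 -0.004 0.118 0 0 0.005"

```text
clock: 10.5
tool_pos: [0.5003, -0.3439, 0.262]
orientation: [-180.0, -0.1, -27.2]
force: [0.1, 1.6, 6.3]
opening: 0.0598
```

Run:
```python
from h import *
np.set_printoptions(precision=4,suppress=True)
o=ctrl.get_obs();print(o['clock'],o['tool_pos'],o['orientation'],o['opening'],o['joint_pos'])
w=snap('wrist','w5')
off([(.52,-.30,.3,-20),(.5658,.2309,.3,.15)],-27.3,(.4998,-.3432,.2602))
```

```text
10.5 [ 0.5003 -0.3439  0.262 ] [-179.9929   -0.1342  -27.2357] 0.05975908210060243 [-16.076   21.4001 -18.447    0.0248 -50.0199  78.8244]
off [-0.0019 -0.0477 -0.2179] [ 0.      0.     -0.1274]
off [-0.2047 -0.5404 -0.2179] [ 0.      0.     -0.4791]
```

View pics/w5.png

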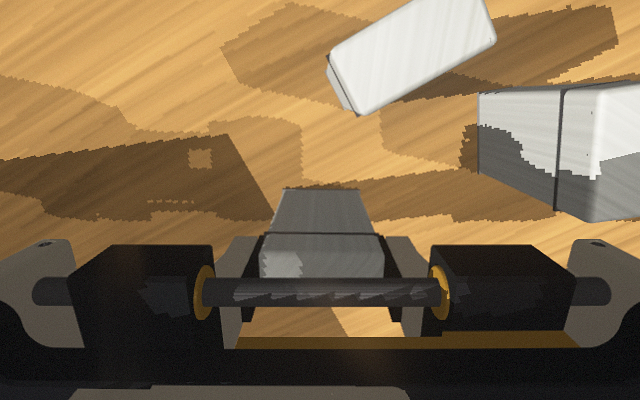

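Call:
carry_out:
  moves: "0.03 0 0 -0.02 0 0 0;0.03 0 0 -0.05 0 0 0;0.03 0 0 -0.1 0 0 0;0.03 0 0 -0.15 0 0 0;0.03 0 0 -0.2 0 0 0;0.03 0 0 -0.248 0 0 0;0.03 -0.016 -0.042 -0.248 0 0 -0.04;0.03 -0.032 -0.085 -0.248 0 0 -0.08;0.03 -0.05 -0.131 -0.248 0 0 -0.12;0.03 -0.067 -0.176 -0.248 0 0 -0.16;0.03 -0.084 -0.221 -0.248 0 0 -0.2;0.03 -0.101 -0.266 -0.248 0 0 -0.24;0.03 -0.118 -0.311 -0.248 0 0 -0.28;0.03 -0.135 -0.356 -0.248 0 0 -0.32;0.03 -0.152 -0.401 -0.248 0 0 -0.36;0.03 -0.169 -0.446 -0.248 0 0 -0.4;0.03 -0.186 -0.491 -0.248 0 0 -0.44;0.03 -0.2 -0.528 -0.248 0 0 -0.47;0.03 -0.205 -0.54 -0.248 0 0 -0.479;0.03 -0.205 -0.54 -0.248 0 0 -0.479"

```text
clock: 12.55
tool_pos: [0.5648, 0.232, 0.5075]
orientation: [179.9, 0.1, 0.3]
force: [-0.6, -0.8, -1.3]
opening: 0.0602
```

Run:
```python
from h import *
np.set_printoptions(precision=4,suppress=True)
w=snap('wrist','w6');s=snap('scene','s6');o=ctrl.get_obs();print(o['clock'],o['tool_pos'],o['orientation'],o['opening'],o['force'],o['joint_pos'])
print(proj(w,[[.5658+a,.2309+b,z] for z in (.36,.248) for a in (-.015,.015) for b in (-.03,.03)]))
```

```text
12.65 [0.5647 0.2298 0.5083] [179.9636   0.0447   0.179 ] 0.05993823548323645 [ 0.6293  0.0593 -1.4728] [ 40.4793  11.7176   1.8345  -0.0012 -80.1745  49.6999]
[[384.2865 308.4697]
 [258.6513 308.0734]
 [388.7008 252.0064]
 [254.9233 251.5169]
 [358.0299 220.6245]
 [284.2294 220.3333]
 [359.5534 185.0644]
 [283.0751 184.7387]]
```

View pics/w6.png

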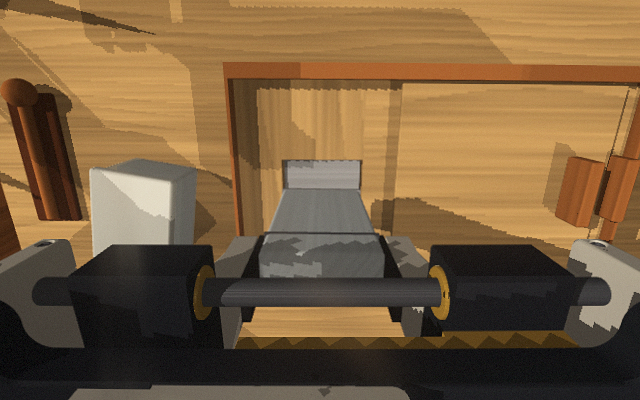

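View pics/s6.png

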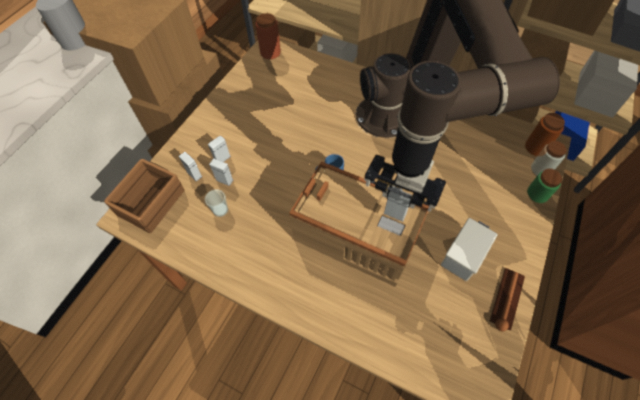

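Run:
```python
from h import *
np.set_printoptions(precision=1,suppress=True)
w=snap('wrist')
print('slot',proj(w,[[.5878,.1909,.18],[.5878,.2709,.18]]),'seam?',proj(w,[[.5808,.2009,.35],[.5808,.2609,.35]]))
for dx in(-.003,0,.003):
  for dz in (-.003,0,.003): print(dx,dz,proj(w,[[.5647+.015+dx,.2+.0,.248+dz],[.5647+.015+dx,.26,.248+dz]]).ravel())
a=cv2.resize(w['image'][140:300,230:400],None,fx=4.5,fy=3.7,interpolation=cv2.INTER_CUBIC)[:,:,::-1]
cv2.imwrite('pics/w6c.png',a)
```

```text
slot [[359.6 159.7]
 [278.4 159.5]] seam? [[379.5 241.5]
 [254.8 241.3]]
-0.003 -0.003 [357.2 188.8 282.2 188.7]
-0.003 0 [357.6 189.9 281.7 189.7]
-0.003 0.003 [358.  191.  281.3 190.8]
0 -0.003 [357.3 185.2 282.1 185.1]
0 0 [357.7 186.2 281.6 186.1]
0 0.003 [358.2 187.3 281.2 187.1]
0.003 -0.003 [357.5 181.6 281.9 181.4]
0.003 0 [357.9 182.6 281.5 182.4]
0.003 0.003 [358.3 183.6 281.  183.4]
```

View pics/w6c.png

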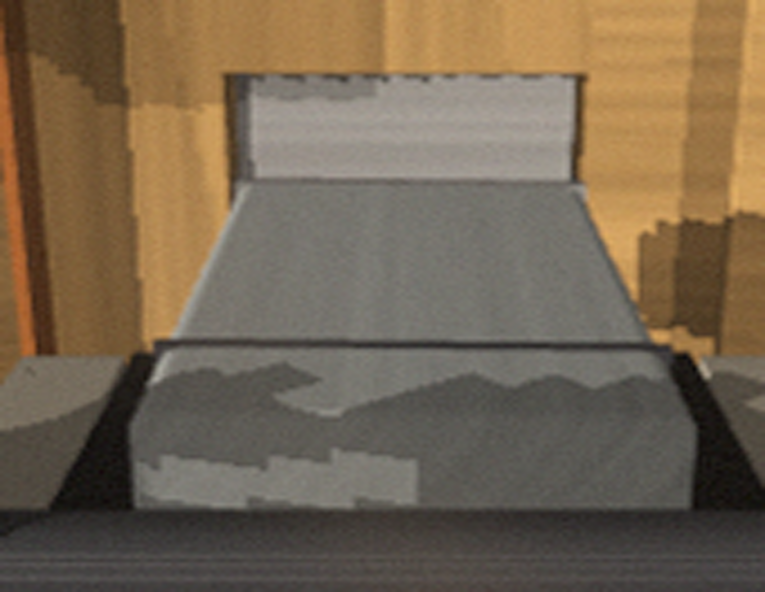

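Call:
carry_out:
  moves: "0.03 0.002 -0.001 0.03 0 0 0;0.03 0.002 -0.001 0.055 0 0 0;0.03 0.002 -0.001 0.062 0 0 0;0.03 0.002 -0.001 0.07 0 0 0;0.03 0.002 -0.001 0.077 0 0 0;0.03 0.002 -0.001 0.077 0 0 0"

```text
clock: 13.3
tool_pos: [0.5675, 0.2304, 0.4352]
orientation: [-180.0, -0.3, 0.2]
force: [-4.8, -1.9, 14.5]
opening: 0.0598
```

Run:
```python
from h import *
np.set_printoptions(precision=4,suppress=True)
w=snap('wrist','w7');o=ctrl.get_obs();print(o['clock'],o['tool_pos'],o['orientation'],o['opening'],o['force'])
```

```text
13.35 [0.5674 0.2304 0.4357] [-179.9647   -0.2808    0.1947] 0.05965460455855379 [-4.2631 -1.6082 13.1965]
```

View pics/w7.png

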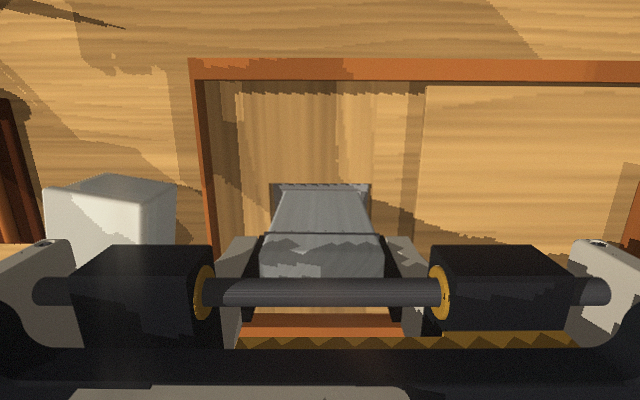

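Call:
carry_out:
  moves: "0.03 -0.001 0 -0.01 0 0 0;0.03 -0.003 0 -0.01 0 0 0;0.03 -0.003 0 -0.01 0 0 0"

```text
clock: 13.65
tool_pos: [0.5637, 0.2311, 0.4422]
orientation: [-179.9, -0.0, 0.2]
force: [0.8, 0.7, -1.7]
opening: 0.0601
```

Run:
```python
from h import *
np.set_printoptions(precision=4,suppress=True)
w=snap('wrist');o=ctrl.get_obs();print(o['clock'],o['tool_pos'],o['orientation'],o['opening'],o['force'])
x,y,z=o['tool_pos']
print('slot',proj(w,[[.5658+a,.2309+b,.18] for a in(.022,-.022) for b in (-.04,.04)]))
b=z-.1781-.082
print(b,'tinbottom',proj(w,[[x+.015,y-.03,b],[x+.015,y+.03,b]]))
a=cv2.resize(w['image'][160:290,230:400],None,fx=4.5,fy=4.5,interpolation=cv2.INTER_CUBIC)[:,:,::-1]
cv2.imwrite('pics/w8.png',a)
```

```text
13.7 [0.5637 0.2311 0.4417] [-179.9709   -0.0051    0.1778] 0.05983918108404104 [ 0.0103  0.1058 -2.3329]
slot [[371.646  175.0138]
 [269.8448 174.7692]
 [368.9919 226.8244]
 [272.2847 226.5943]]
0.18156647273922827 tinbottom [[358.4377 186.6818]
 [282.4427 186.4996]]
```

View pics/w8.png

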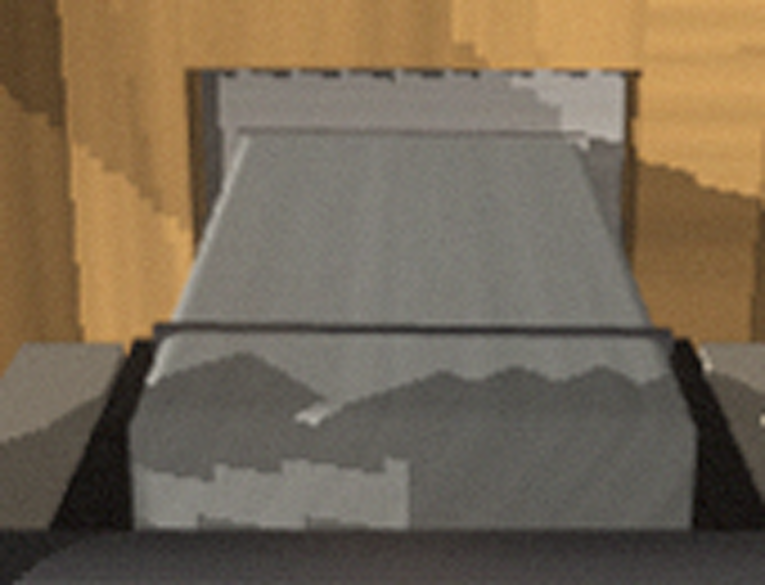

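Call:
carry_out:
  moves: "0.03 0.0015 0 0.004 0 0 0;0.03 0.0015 0 0.01 0 0 0;0.03 0.0015 0 0.015 0 0 0;0.03 0.0015 0 0.02 0 0 0;0.03 0.0015 0 0.025 0 0 0;0.03 0.0015 0 0.03 0 0 0"

```text
clock: 14.3
tool_pos: [0.565, 0.2312, 0.4115]
orientation: [180.0, 0.1, 0.2]
force: [-4.6, -0.5, 3.9]
opening: 0.0595
```

Run:
```python
from h import *
np.set_printoptions(precision=4,suppress=True)
w=snap('wrist','w9');o=ctrl.get_obs();print(o['clock'],o['tool_pos'],o['orientation'],o['opening'],o['force'])
```

```text
14.35 [0.5648 0.2311 0.4103] [179.9504   0.1386   0.1807] 0.05996482750497731 [-4.2608  0.3156  2.6911]
```

View pics/w9.png

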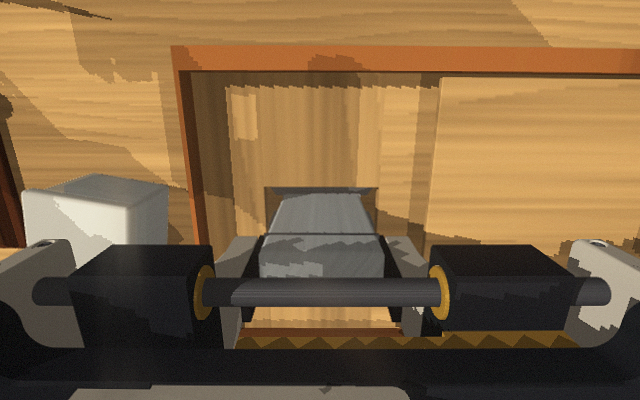

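The tin is entering the slot and the flap is swinging down.

Call:
carry_out:
  moves: "0.03 0 0 0.008 0 0 0;0.03 0 0 0.016 0 0 0;0.03 0 0 0.024 0 0 0;0.03 0 0 0.032 0 0 0;0.03 0 0 0.039 0 0 0;0.03 0 0 0.044 0 0 0;0.03 0 0 0.044 0 0 0"

```text
clock: 15.05
tool_pos: [0.565, 0.231, 0.3661]
orientation: [179.9, 0.1, 0.2]
force: [-3.3, -0.1, -5.4]
opening: 0.0599
```

Run:
```python
from h import *
np.set_printoptions(precision=4,suppress=True)
w=snap('wrist','w10');o=ctrl.get_obs();print(o['clock'],o['tool_pos'],o['orientation'],o['opening'],o['force'])
```

```text
15.1 [0.565  0.231  0.3664] [179.9481   0.1146   0.1652] 0.05991475202687178 [-3.389  -0.1007 -5.5407]
```

View pics/w10.png

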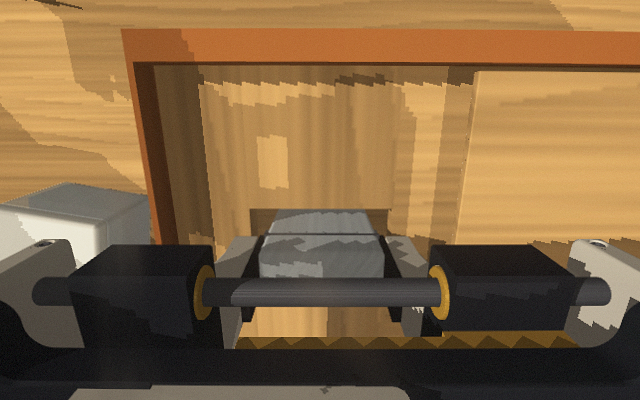

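Call:
carry_out:
  moves: "0.074 0 0 0 0 0 0;0.074 0 0 0 0 0 0;0.074 0 0 0 0 0 0;0.074 0 0 -0.02 0 0 0;0.074 0 0 -0.055 0 0 0;0.074 0 0 -0.065 0 0 0;0 -0.004 0 -0.065 0 0 0;0 -0.004 0 -0.065 0 0 0;0 -0.004 0 -0.065 0 0 0;0 -0.004 0 -0.065 0 0 0"

```text
clock: 16.1
tool_pos: [0.5613, 0.2311, 0.4317]
orientation: [179.9, 0.1, 0.2]
force: [0.1, -0.2, 0.6]
opening: 0.0477
```

Run:
```python
from h import *
np.set_printoptions(precision=4,suppress=True)
w=snap('wrist','w11');o=ctrl.get_obs();print(o['clock'],o['tool_pos'],o['orientation'],o['opening'],o['force'])
```

```text
16.15 [0.5613 0.2311 0.4318] [179.9508   0.0609   0.1846] 0.04325723665928481 [0.7806 0.4267 0.3785]
```

View pics/w11.png

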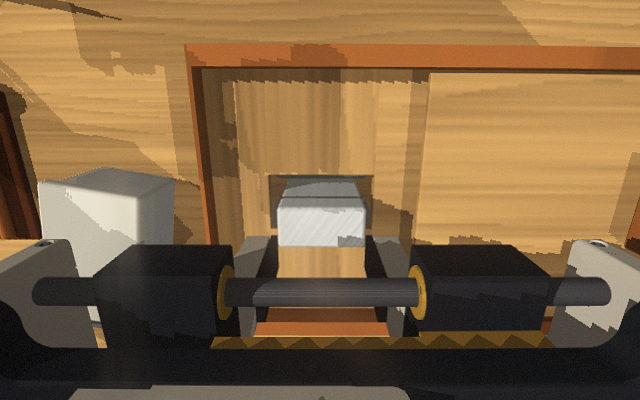

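Call:
carry_out:
  moves: "0 0 0 0 0 0 0;0 0 0 0 0 0 0;0 0 0 0 0 0 0;0 0 0 0 0 0 0;0 0 0 0 0 0 0"

```text
clock: 16.65
tool_pos: [0.5614, 0.2311, 0.4327]
orientation: [-180.0, -0.0, 0.2]
force: [0.3, 0.2, 0.2]
opening: 0.0038
```

Run:
```python
from h import *
np.set_printoptions(precision=4,suppress=True)
w=snap('wrist','w12');o=ctrl.get_obs();print(o['clock'],o['tool_pos'],o['opening'],o['force'])
for z in (.21,.215,.22): print(z,[atz(w,r,c,z) for c,r in [(277,207),(366,207),(364,247),(279,247)]])
```

```text
16.7 [0.5614 0.2312 0.4327] 0.002187635845290349 [ 0.395  -0.1231  0.4311]
0.21 [array([0.5724, 0.2604, 0.21  ]), array([0.5726, 0.1999, 0.21  ]), array([0.5426, 0.2   , 0.21  ]), array([0.5424, 0.2601, 0.21  ])]
0.215 [array([0.5742, 0.2596, 0.215 ]), array([0.5743, 0.2007, 0.215 ]), array([0.5451, 0.2008, 0.215 ]), array([0.5449, 0.2594, 0.215 ])]
0.22 [array([0.5759, 0.2589, 0.22  ]), array([0.5761, 0.2015, 0.22  ]), array([0.5476, 0.2015, 0.22  ]), array([0.5474, 0.2587, 0.22  ])]
```

View pics/w12.png

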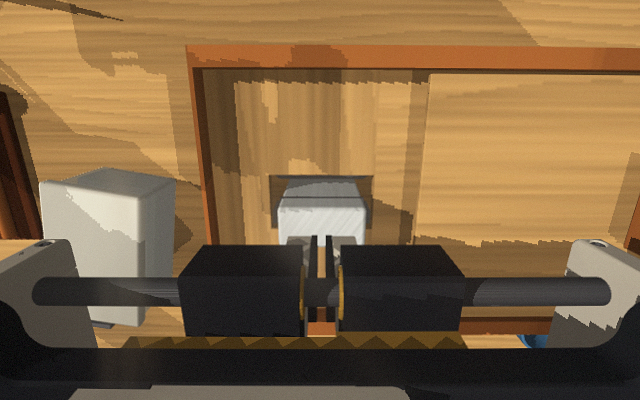

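Call:
carry_out:
  moves: "0 0 0 0.025 0 0 0;0 0 0 0.04 0 0 0;0 0 0 0.048 0 0 0;0 0 0 0.056 0 0 0;0 0 0 0.064 0 0 0;0 0 0 0.072 0 0 0;0 0 0 0.08 0 0 0;0 0 0 0.08 0 0 0"

```text
clock: 17.5
tool_pos: [0.5614, 0.2311, 0.3516]
orientation: [180.0, 0.0, 0.2]
force: [0.7, -0.8, -0.1]
opening: 0.0003
```

Call:
carry_out:
  moves: "0 0 0 0.006 0 0 0;0 0 0 0.012 0 0 0;0 0 0 0.018 0 0 0;0 0 0 0.024 0 0 0;0 0 0 0.024 0 0 0"

```text
clock: 18.0
tool_pos: [0.5612, 0.2311, 0.3276]
orientation: [180.0, 0.1, 0.2]
force: [0.9, 0.2, -1.1]
opening: 0.0001
```

Run:
```python
from h import *
np.set_printoptions(precision=4,suppress=True)
w=snap('wrist','w13');o=ctrl.get_obs();print(o['clock'],o['tool_pos'],o['orientation'],o['opening'],o['force'])
```

```text
18.05 [0.5611 0.231  0.3278] [179.9547   0.0828   0.1701] 0.0006580357904527697 [-0.2529 -0.1964  0.0302]
```

View pics/w13.png

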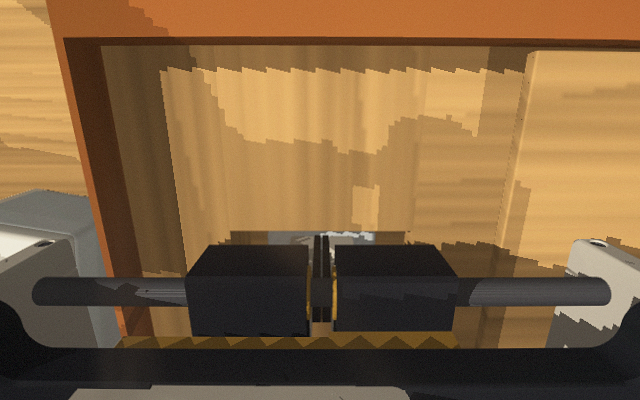

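Call:
carry_out:
  moves: "0 0 0 0.004 0 0 0;0 0 0 0.007 0 0 0;0 0 0 0.01 0 0 0;0 0 0 0.012 0 0 0;0 0 0 0.012 0 0 0"

```text
clock: 18.55
tool_pos: [0.5613, 0.2311, 0.3162]
orientation: [180.0, 0.0, 0.2]
force: [0.7, 0.8, 0.2]
opening: 0.0005
```

Run:
```python
from h import *
np.set_printoptions(precision=4,suppress=True)
w=snap('wrist','w14');s=snap('scene','s14');o=ctrl.get_obs();print(o['clock'],o['tool_pos'],o['orientation'],o['opening'],o['force'])
```

```text
18.65 [0.5613 0.2311 0.3164] [179.9909   0.0175   0.1787] 0.0007056086803739787 [-0.0305  0.1157 -0.8098]
```

View pics/w14.png

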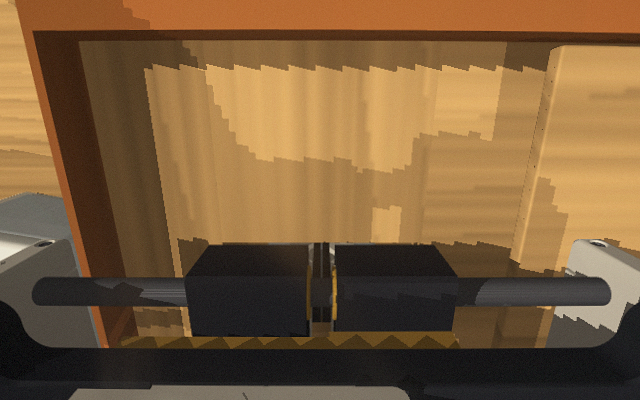

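Call:
carry_out:
  moves: "0 0 0 -0.02 0 0 0;0 0 0 -0.04 0 0 0;0 0 0 -0.06 0 0 0;0 0 0 -0.1 0 0 0;0 -0.03 0 -0.13 0 0 0;0 -0.07 0 -0.13 0 0 0;0 -0.07 0 -0.13 0 0 0"

```text
clock: 19.35
tool_pos: [0.4883, 0.2302, 0.4484]
orientation: [-179.8, -0.1, 0.2]
force: [0.8, -0.0, -0.7]
opening: 0.0005
```

Run:
```python
from h import *
np.set_printoptions(precision=4,suppress=True)
w=snap('wrist','w15');o=ctrl.get_obs();print(o['clock'],o['tool_pos'],o['orientation'],o['opening'],o['force'])
```

```text
19.4 [0.4897 0.2306 0.4479] [-179.8909   -0.079     0.2661] 0.0006759969235133221 [ 0.9053 -0.1283  0.194 ]
```

View pics/w15.png

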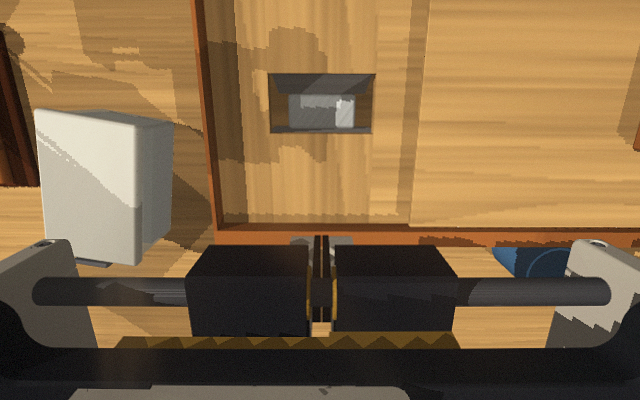

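Run:
```python
from h import *
np.set_printoptions(precision=4,suppress=True)
w=snap('wrist','w16')
a=cv2.resize(w['image'][60:145,255:390],None,fx=5.8,fy=5.8,interpolation=cv2.INTER_CUBIC)[:,:,::-1]
cv2.imwrite('pics/w16c.png',a)
for z in (.118,.128,.138,.148):
    print(z,proj(w,[[x,y,z] for x in (.5738,.5438) for y in (.2009,.2609)]).round(1).tolist())
for m in ctrl.mark_of(w,'flap_edge'): print(m)
for th in (.3,.8,1.1,1.4):
    print(th,proj(w,[[.5878-.042*np.cos(th),y,.176-.042*np.sin(th)] for y in (.193,.269)]).round(1).tolist())
```

```text
0.118 [[353.1, 95.7], [288.9, 95.4], [352.0, 128.3], [289.7, 128.0]]
0.128 [[354.1, 95.6], [287.8, 95.4], [353.0, 129.3], [288.6, 129.0]]
0.138 [[355.2, 95.6], [286.6, 95.3], [354.1, 130.4], [287.5, 130.1]]
0.148 [[356.4, 95.5], [285.4, 95.2], [355.2, 131.6], [286.4, 131.3]]
{'at': [92.8, 320.4], 'confidence': 0.88}
0.3 [[366.9, 128.8], [274.4, 128.4]]
0.8 [[364.7, 114.1], [276.8, 113.7]]
1.1 [[364.1, 101.7], [277.5, 101.3]]
1.4 [[364.1, 87.5], [277.6, 87.1]]
```

View pics/w16c.png

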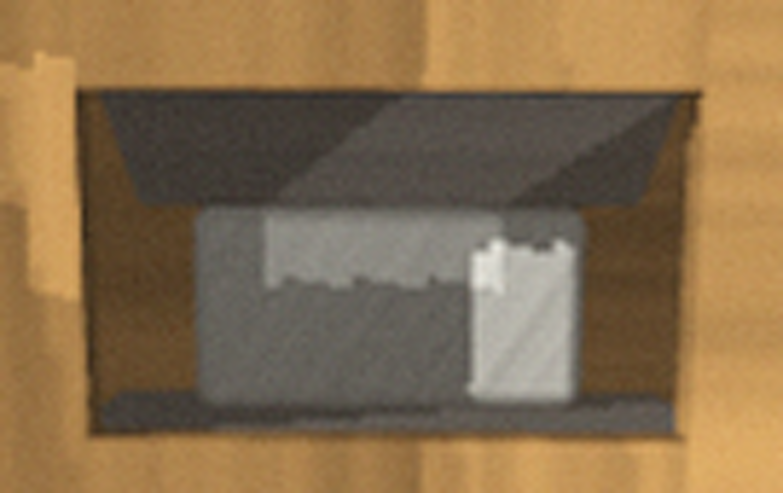

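Call:
carry_out:
  moves: "0 0.04 0 0 0 0 0;0 0.07 0 0 0 0 0;0 0.07 0 0.02 0 0 0;0 0.07 0 0.06 0 0 0;0 0.07 0 0.09 0 0 0;0 0.07 0 0.11 0 0 0;0 0.07 0 0.122 0 0 0;0 0.07 0 0.13 0 0 0;0 0.07 0 0.132 0 0 0;0 0.07 0 0.132 0 0 0"

```text
clock: 20.5
tool_pos: [0.5608, 0.2309, 0.3144]
orientation: [179.9, 0.1, 0.2]
force: [-6.0, -0.6, -1.7]
opening: 0.0005
```

Call:
carry_out:
  moves: "0 0 0 0.001 0 0 0;0 0 0 0.002 0 0 0;0 0 0 0.002 0 0 0"

```text
clock: 20.8
tool_pos: [0.5614, 0.2309, 0.3136]
orientation: [-180.0, -0.0, 0.2]
force: [-3.9, -2.3, 3.5]
opening: 0.0008
```

Call:
carry_out:
  moves: "0 0 0 0.001 0 0 0;0 0 0 0.002 0 0 0;0 0 0 0.002 0 0 0"

```text
clock: 21.1
tool_pos: [0.5615, 0.2315, 0.311]
orientation: [-179.9, -0.0, 0.2]
force: [-3.6, -0.6, 4.6]
opening: 0.0006
```

Call:
carry_out:
  moves: "0 0 0 -0.02 0 0 0;0 0 0 -0.04 0 0 0;0 0 0 -0.06 0 0 0;0 0 0 -0.1 0 0 0;0 -0.03 0 -0.135 0 0 0;0 -0.07 0 -0.135 0 0 0;0 -0.07 0 -0.135 0 0 0"

```text
clock: 21.8
tool_pos: [0.4888, 0.2307, 0.4475]
orientation: [-179.8, -0.1, 0.2]
force: [0.2, 1.0, 0.7]
opening: 0.0004
```

Run:
```python
from h import *
np.set_printoptions(precision=4,suppress=True)
w=snap('wrist','w17');o=ctrl.get_obs();print(o['clock'],o['tool_pos'],o['orientation'],o['opening'],o['force'])
```

```text
21.85 [0.4902 0.2311 0.4469] [-179.8373   -0.1445    0.2742] 0.0008132353038832581 [ 0.4226 -0.1248  0.9374]
```

View pics/w17.png

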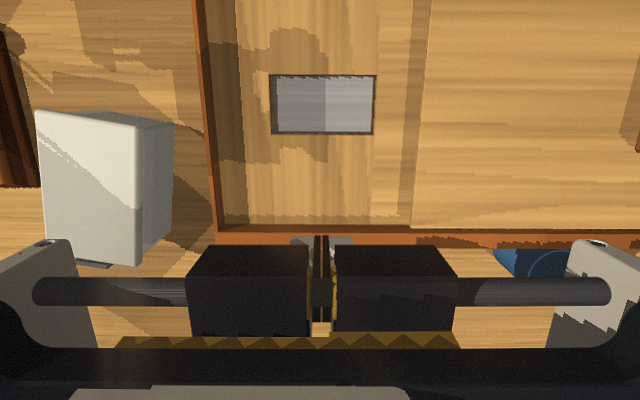

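Run:
```python
from h import *
s=snap('scene','s18');snap('top','t18')
P=[atz(snap('wrist'),r,c,.196) for c,r in [(424,40),(412,210)]];print(P)
```

```text
[array([0.61083195, 0.16293513, 0.196     ]), array([0.49140991, 0.16042759, 0.196     ])]
```

View pics/s18.png

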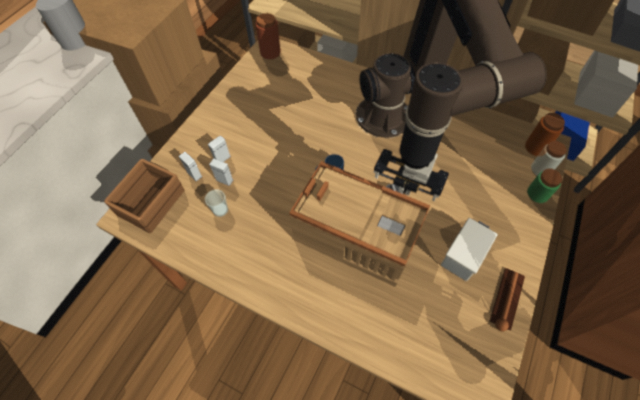

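View pics/t18.png

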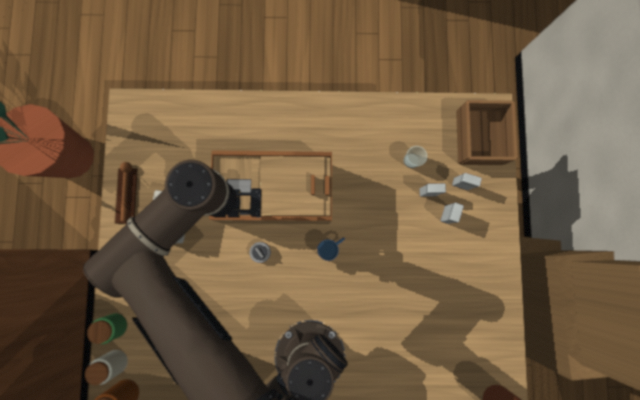

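The flap is shut at (322,104) in the wrist view and tin A is gone from the table. The panel is fully open. The timer, creamer, tumbler, rice box and the other three tins are where they started, so I'm handing in.

```bash
python3 -c "
from plant import ctrl
print(ctrl.close_job())"
```

```text
the job is handed in; nothing more can be done
None
```

The job is done and handed in at about 22 s. The upper panel is open, the tin is inside the chest, and the flap has closed behind it.

- **Panel:** I pushed its fin with closed fingertips until it hit the end stop. The push reached about 33 N there. The panel's left edge measured chest y ≈ 35 mm, as it should be when fully open, and was still there (within about 2 mm) at the last check.
- **Tin:** I took the one nearest the base (0.61 m; the others were 0.70 m or more). I lowered it into the slot until the fingertips were just above the deck, then released it and pushed its top down with closed fingers.
- **One retry:** The first push, to about 42 mm below the deck, left the tin pinched by the flap. The push force read about 0 N, so only the picture showed it was stuck. A second push, to about 47 mm, freed it.
- **Last checks:** The wrist picture shows the flap level and shut. The scene and top pictures show the other pantry things where they started and the gripper clear of everything. I could not see the tin inside the chest; that it is down inside follows from the closed flap and the empty slot.

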